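# Test a dried clay slab with a hardness gauge

### The arm

A 6-joint arm with a two-finger parallel gripper is mounted at the origin on the work surface. World frame = base frame: x ahead of the robot, y to its left, z up, the work surface at z = 0. Lengths are in m, angles in rad, forces in N, time in s.
With the tool pointing down it reaches from about 0.35 to 0.775 m from the base axis. Payload 7.3 kg.
Tool frame: the origin (TCP) lies at the very end of the fingers, on their centre line; the grasp point (between the pads) lies grip_point_offset behind it (grip_point_offset is the distance from the TCP to the grasp point, in m); z points along the fingers, y is the direction in which the jaws open and shut (so a half turn about z gives the same grasp; the last joint's range is limited). The gripper opens to 92 mm and grips with 3 to 60 N. Pads are 19 mm wide; open, the fingers measure 130 mm over their backs; the gripper's body (75 mm by 190 mm) begins 47 mm behind the grasp point.
Start: joints at [1.122, 0.342, 1.524, -0, 1.275, -0.146], TCP at [0.157, 0.501, 0.227] pointing down, gripper open.
Joint ranges: [-2.53, 2.53], [-0.77, 2.02], [0.04, 2.7], [-1, 4.14], [0.28, 2.66], [-3.11, 3.11]. Speed limits (rad/s): [2.57, 2.57, 3.14, 3.14, 3.14, 3.14].

### API

Orientations are given as [roll, pitch, yaw] about the fixed x, y, z axes, in that order (R = Rz(yaw) Ry(pitch) Rx(roll)).
In Python, from cell import * gives the robot as it stands.
- The arm moves only by the shell command python3 -m inch 'ROWS' [OPENING] [FORCE]. ROWS is JSON, a list that holds one entry, the list of rows, each a list of 4 numbers: the shift along the tool's x, y, z in mm, then the turn about the tool's z in rad. In form: [[[x, y, z, roll], ...]]. A call has 1 to 10 rows; each row shifts and turns the commanded pose from where the row before left it, along the tool's axes as they then stand; what a row does not reach is not made up. A row lasts 1/8 s, in which the tool goes at most 62.5 mm and 10.7 degrees, less where a joint would pass 70% of its speed; a pose out of reach is approached as far as the arm can. A call with a gripper value outside its range is refused whole. OPENING is the closure, from -1 (fully open) to 1 (shut), set as the call begins (- or left out, the last holds). The fingers move at their own pace and stop on an object; FORCE is the grip in N (left out, the last holds). Time passes only in rows, so rows that do not move let the fingers close. It gives the time, the measured TCP pose, the force and the opening at its end, in the units of the state.
- observe(): the state, without advancing time (a new reading comes with each control period).
- read_camera(name): name is "side" or "top"; returns a dict with "img" (400x640x3 uint8, blue, green, red), "fx", "fy", "cx", "cy" (pixels), "k1" (the pictures are not rectified: a ray, as slopes to the right and down, at radius r is drawn at 1 + k1 r^2 times it, then the intrinsics apply), "eye" and "rotation" of the camera in the world. Camera axes: x right, y down, z forward; pixel columns grow to the right and rows downward; lengths in m; the calibration is good to about 2 mm. A picture is of the moment at which its call begins. There is no depth.
- hand_in(): hands the job in, once; it reports no verdict.
Trained networks look in the newest picture that a camera, given by its name, has taken for a name from the list of things; names that differ only in an ending like _2 or _b are one class to them, and where a whole thing is asked for, a point or a joint stands for the part that bears it (a point fixed in the world has none). Each returns a list of dicts, best first, with "conf" (0 to 1); they miss things now and then, are a little off and sometimes report something else, mostly with a low value. They report only what shows in the picture. A call takes as long as a camera call. They do not tell look-alikes from the thing itself.
- boxes_of(camera, label): "at" ([row, column] in pixels, amid what is visible of it).
- place_of(camera, label): "at" ([row, column] in pixels: a listed point, or the origin of a listed thing).
The state is a dict: "time": time; "qpos": joint angles; "qvel": joint speeds; "joint_efforts": joint torques, N m; "tool_pos": TCP position; "tool_rot": TCP orientation; "contact_force": force on the tool from outside, world axes, zero at the start; "torque": the same for the moment, N m; "opening": finger opening in m.
Only numpy, scipy, OpenCV 4.12 (cv2) and the standard library are available. Lean on these libraries where they do the work, as an engineer would, in place of code of your own. Each camera call takes 0.05 s, during which the arm holds its last target. There are 200 camera calls.

### The job

Slide the flat hardness gauge (the tall plate with a spring plunger under it) straight up out of its slot in the wooden rack and test the dried clay slab on its sloping stand: set the plunger's tip on the round mark, not the cross, with the gauge square to the sloping face, and press gently until the plunger is about half-way in. Finish while still holding it there, pressed and still, and never press hard on the slab. Leave the other tools in the rack and everything else on the table where they are.

Things in the scene. Friction and masses are not known exactly. Their poses are not given: they have to be found in the camera images.
- gauge_center (a point): Centre of the hardness gauge's plate: bare aluminium, 10 mm thick (its x axis), 50 mm wide (y), 120 mm tall (z, up, away from the plunger), 0.1 to 0.19 kg, upright in one of the rack's slots with its upper 82 mm standing out, much taller than its neighbours; lower edge 32 mm above the table. A white strip on each face has lines at 0, half and full travel for the plunger's pointer.
- gauge_tip (a point): The flat tip of the gauge's steel plunger, 8 mm in diameter, which comes out of the middle of the plate's lower edge along -z: 26 mm long when out, so the tip is then 86 mm below the plate's centre. 16 mm of travel.
- plunger (a joint): How far the plunger is pushed in: 0 = out, 0.016 m = fully in, 0.008 = half-way. Sprung: about 0.75 N starts it, 2.75 N holds it half-way in, 4.75 N fully in (250 N/m); beyond that it is hard.
- rack: The wooden tool rack, fixed: 170 mm (x) by 78 mm (y) by 70 mm high, origin at the centre of its underside. Three slots, 13 mm (x) by 54 mm (y), at x = -50, 0 and +50 mm, open at the top; plates rest on ledges 32 mm up, thickness along the rack's x. The gauge may be in any slot. Its plunger tip starts 6 mm above the table and must rise 64 mm to clear the rack.
- round_spot (a point): Centre of the round mark on the slab's face, a flat dark disc of 24 mm diameter, 70 mm above the table. z points straight out of the face, x up the slope, y level across. The face slopes 25 degrees, its lower edge towards the stand's -x (the robot's side).
- slab: The dried clay slab, hard, 150 mm up the slope by 200 mm across by 12 mm thick, on a wooden stand (fixed, does not yield). Origin on the table below the middle of the face, which is 70 mm up; y level across. Each mark lies 30 to 60 mm to one side (y) of the middle at mid-slope, the round one on either side.
- cross_mark: The other mark, a dark cross 30 mm across, on the other half of the slab (origin on the table below it, the mark 70 mm up). Not to be used.
- rib_center (a point): Middle of the wooden rib in the rack, a plate 9 x 50 x 70 mm with a round top (35 mm above its lower edge); its top is 102 mm above the table. Leave it.
- template_center (a point): Middle of the grey plastic profile template in the rack, a plate 8 x 50 x 70 mm with a stepped top (35 mm above its lower edge); its top is 102 mm above the table. Leave it.
- cup_mid (a point): Middle of an unglazed cup, 72 mm across, 75 mm high. Leave it.
- jar_mid (a point): Middle of a white lidded jar, 66 mm across, 90 mm high. Leave it.
- brush_grip (a point): Handle of a brush lying beyond the slab. Leave it.
- prop_center (a point): Centre of a kiln prop, a pale cylinder 38 mm across, 40 mm high, between the rack and the slab. Leave it.
- bowl_mid (a point): Middle of a white bowl, 110 mm across, 45 mm high. Leave it.
Things that resemble listed ones, but are neither listed nor needed, are in the scene too. Of the things that look like the rack, take the one that is farthest to the robot's right at the start. What is shaped like the part that bears gauge_center but blue is not meant.

How it is judged:
By the outcome, as a careful person would: the job done as asked, in the order asked, and still so for the second after the job is handed in, while the arm keeps its last pose, push and grip.
It also fails if it takes over 35 s, if anything falls off the work surface, if the arm or the gripper's body presses on something with over 40 N, if the wrist force passes 120 N, or if a joint passes its speed limit or range.

## Working session

There is one attempt and no reset: what is moved stays moved. The work goes in short steps, Python scripts to look and compute and a shell command to move; the robot and the scene stay as the last step left them, time stands still between calls to the robot, and variables do not carry over. Pictures are saved under pics/ and viewed, about 8 in all and at most 12, crops included, and the job is handed in when it is done.

```bash
ls; mkdir -p pics; cat > h.py <<'E'
from cell import *
import numpy as np, cv2
from scipy.spatial.transform import Rotation as Ro
def ray(c,rc):
    r,cl=rc; u=np.array([(cl-c["cx"])/c["fx"],(r-c["cy"])/c["fy"]]); s=u.copy()
    for _ in range(20): s=u/(1+c["k1"]*(s@s))
    d=np.array(c["rotation"])@np.array([s[0],s[1],1.]); return np.array(c["eye"]),d
def at_z(c,rc,z):
    e,d=ray(c,rc); return e+d*(z-e[2])/d[2]
def proj(c,p):
    q=np.array(c["rotation"]).T@(np.array(p)-np.array(c["eye"])); s=q[:2]/q[2]; s=s*(1+c["k1"]*(s@s))
    return [round(s[1]*c["fy"]+c["cy"],1),round(s[0]*c["fx"]+c["cx"],1)]
def tri(c1,a,c2,b):
    e1,d1=ray(c1,a);e2,d2=ray(c2,b)
    d1=d1/np.linalg.norm(d1);d2=d2/np.linalg.norm(d2)
    t=np.linalg.lstsq(np.c_[d1,-d2],e2-e1,rcond=None)[0]
    p,q=e1+d1*t[0],e2+d2*t[1]; return (p+q)/2,np.linalg.norm(p-q)
E
python3 - <<'E'
from h import *
s=observe(); print({k:np.round(v,3).tolist() for k,v in s.items()})
Z=dict(gauge_center=.092,gauge_tip=.006,rack=0,round_spot=.07,slab=0,cross_mark=0,rib_center=.067,template_center=.067,prop_center=.02)
for n in ["top","side"]:
    c=read_camera(n); cv2.imwrite(f"pics/{n}0.png",c["img"]); print(n,np.round(c["eye"],3),c["fx"],np.round(c["rotation"],2).tolist())
    for l,z in Z.items():
        for d in place_of(n,l)[:4]: print(l,round(d["conf"],2),np.round(d["at"],1),np.round(at_z(c,d["at"],z),3))
E
```

```text
pics
{'time': 0.0, 'qpos': [1.122, 0.343, 1.525, 0.0, 1.275, -0.146], 'qvel': [0.001, 0.003, 0.001, 0.0, 0.002, -0.002], 'joint_efforts': [0.001, -43.124, -24.422, 0.072, 0.056, -0.0], 'tool_pos': [0.156, 0.501, 0.226], 'tool_rot': [-3.14, -0.0, 2.839], 'contact_force': [0.813, 0.868, -0.029], 'torque': [0.008, 0.021, -0.022], 'opening': 0.092}
top [0.428 0.079 1.221] 451.34101206488805 [-3.02, -0.01, -1.55]Traceback (most recent call last):
  File "<stdin>", line 7, in <module>
  File "h.py", line 9, in at_z
    e,d=ray(c,rc); return e+d*(z-e[2])/d[2]
                                       ~^^^
IndexError: invalid index to scalar variable.
```

View pics/top0.png

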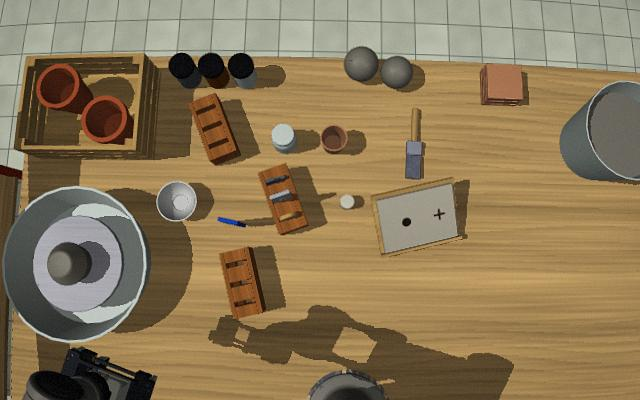

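```bash
sed -i 's/np.array(c\["rotation"\])/Rm(c)/g; s/^def ray/def Rm(c): return Ro.from_euler("xyz",c["rotation"]).as_matrix()\ndef ray/' h.py
python3 - <<'E'
from h import *
Z=dict(gauge_center=.092,gauge_tip=.006,rack=0,round_spot=.07,slab=0,cross_mark=0,rib_center=.067,template_center=.067,prop_center=.02)
for n in ["top","side"]:
    c=read_camera(n); cv2.imwrite(f"pics/{n}0.png",c["img"]); print(n,np.round(c["eye"],3),c["fx"],np.round(c["rotation"],2).tolist())
    for l,z in Z.items():
        for d in place_of(n,l)[:4]: print(l,round(d["conf"],2),np.round(d["at"],1),np.round(at_z(c,d["at"],z),3))
    if n=="top": cv2.imwrite("pics/top0c.png",cv2.resize(c["img"][150:270,230:480],None,fx=3.2,fy=3.2,interpolation=cv2.INTER_CUBIC))
E
```

```text
top [0.428 0.079 1.221] 451.34101206488805 [-3.02, -0.01, -1.55]
gauge_center 0.69 [199.8 281.2] [0.554 0.181 0.092]
gauge_center 0.46 [224.7 231.7] [0.488 0.304 0.092]
gauge_center 0.35 [128.8 411.8] [ 0.746 -0.15   0.092]
rack 0.88 [203.3 282.6] [0.555 0.185 0.   ]
rack 0.87 [281.8 243. ] [0.341 0.286 0.   ]
rack 0.63 [133.1 218.2] [0.748 0.372 0.   ]
round_spot 0.62 [220.9 405.5] [ 0.508 -0.137  0.07 ]
slab 0.63 [218.9 417.2] [ 0.519 -0.182  0.   ]
cross_mark 0.37 [217.  432.5] [ 0.525 -0.225  0.   ]
cross_mark 0.21 [217.1 287. ] [0.517 0.172 0.   ]
rib_center 0.5 [215.8 287.1] [0.516 0.167 0.067]
template_center 0.6 [181.2 278. ] [0.605 0.193 0.067]
template_center 0.56 [221.7 416. ] [ 0.507 -0.165  0.067]
prop_center 0.54 [203.3 345. ] [0.556 0.016 0.02 ]
side [ 0.26  -0.891  0.791] 508.46650052861617 [-2.19, 0.01, -0.29]
gauge_center 0.8 [177.1 325. ] [0.554 0.173 0.092]
gauge_center 0.63 [158.7 293.1] [0.496 0.288 0.092]
gauge_center 0.17 [147.1 300. ] [0.529 0.346 0.092]
gauge_tip 0.5 [185.4 308.2] [0.533 0.275 0.006]
rack 0.63 [203.9 330.2] [0.569 0.179 0.   ]
rack 0.63 [157.8 365.8] [0.743 0.383 0.   ]
rack 0.58 [196.5 242. ] [0.346 0.284 0.   ]
round_spot 0.55 [265.9 346. ] [ 0.51 -0.14  0.07]
slab 0.72 [204.  327.2] [0.561 0.181 0.   ]
slab 0.71 [302.7 352.1] [ 0.511 -0.18  -0.   ]
rib_center 0.68 [185.8 309.3] [0.514 0.182 0.067]
template_center 0.73 [185.8 311.8] [0.52  0.18  0.067]
template_center 0.42 [177.3 341.6] [0.606 0.197 0.067]
prop_center 0.71 [236.3 348.2] [0.565 0.011 0.02 ]
prop_center 0.17 [210.4 403.6] [0.734 0.07  0.02 ]
```

View pics/side0.png

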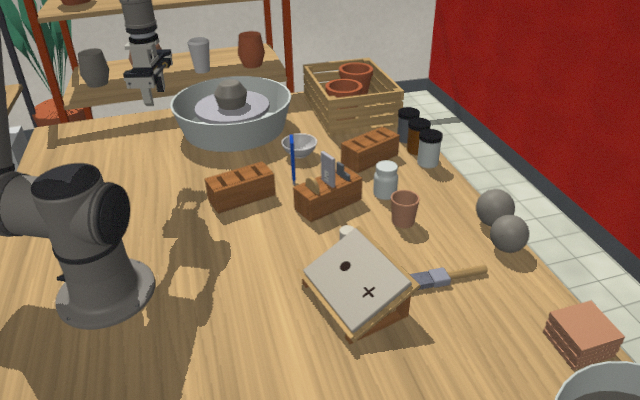

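View pics/top0c.png

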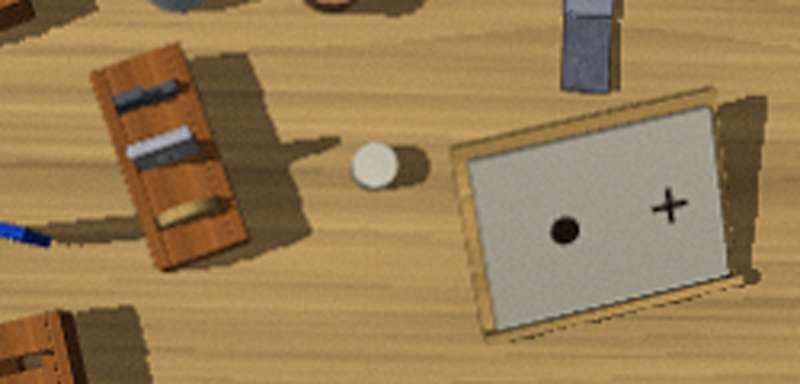

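The top view shows the target rack (middle of the three filled, rows 165–235, cols 258–307) with the gauge upright in its middle slot at about (199,281). The blue look-alike is at (222,231). The round mark is at (222,406) and the cross at (214,438). The side view agrees with this.

```bash
cat > m.py <<'E'
from h import *
import cell; print([k for k in dir(cell) if k[0]!='_'], cell.__dict__.get("grip_point_offset"))
C={n:read_camera(n) for n in ["top","side"]}
P={}
for n,(r,c) in dict(top=(222,406),side=(266,346)).items():
    for w in (["round",r,c],["cross"]+([214,438] if n=="top" else [292,368])):
        g=C[n]["img"][w[1]-9:w[1]+10,w[2]-9:w[2]+10].astype(float).mean(2); k=np.clip(110-g,0,None)
        yy,xx=np.mgrid[w[1]-9:w[1]+10,w[2]-9:w[2]+10]; a=[(k*yy).sum()/k.sum(),(k*xx).sum()/k.sum()]
        P[n,w[0]]=a; print(n,w[0],np.round(a,1),np.round(at_z(C[n],a,.07),4))
for m in("round","cross"): print(m,tri(C["top"],P["top",m],C["side"],P["side",m]))
f=lambda x,y:(150+y/3.2,230+x/3.2)
c=C["top"]
print("slab face corners");
for p,z in [((468,160),.102),((712,107),.102),((730,272),.038),((497,332),.038)]: print(np.round(at_z(c,f(*p),z),3))
print("rack top");
for p in [(92,73),(180,42),(248,240),(163,265)]: print(np.round(at_z(c,f(*p),.07),3))
print("gauge top face")
for p in [(127,150),(188,125),(192,135),(135,160)]: print(np.round(at_z(c,f(*p),.152),3))
g=C["top"]["img"][180:220,262:305]; cv2.imwrite("pics/g1.png",cv2.resize(g,None,fx=14,fy=14,interpolation=cv2.INTER_NEAREST))
E
python3 m.py
```

```text
['IKError', 'boxes_of', 'grip_point_offset', 'hand_in', 'observe', 'place_of', 'read_camera'] 0.0188
top round [221.7 406.2] [ 0.5064 -0.1389  0.07  ]
top cross [213.9 438.8] [ 0.5282 -0.2238  0.07  ]
side round [265.8 344.8] [ 0.5076 -0.1391  0.07  ]
side cross [291.8 368.4] [ 0.5293 -0.2247  0.07  ]
round (array([ 0.50701724, -0.13901236,  0.07001289]), np.float64(0.0012252933891044903))
cross (array([ 0.52886027, -0.22414078,  0.0694397 ]), np.float64(0.001311851057294443))
slab face corners
[ 0.557 -0.057  0.102]
[ 0.603 -0.252  0.102]
[ 0.476 -0.284  0.038]
[ 0.424 -0.09   0.038]
rack top
[0.626 0.244 0.07 ]
[0.652 0.173 0.07 ]
[0.493 0.114 0.07 ]
[0.472 0.181 0.07 ]
gauge top face
[0.554 0.203 0.152]
[0.574 0.158 0.152]
[0.566 0.155 0.152]
[0.546 0.197 0.152]
```

View pics/g1.png

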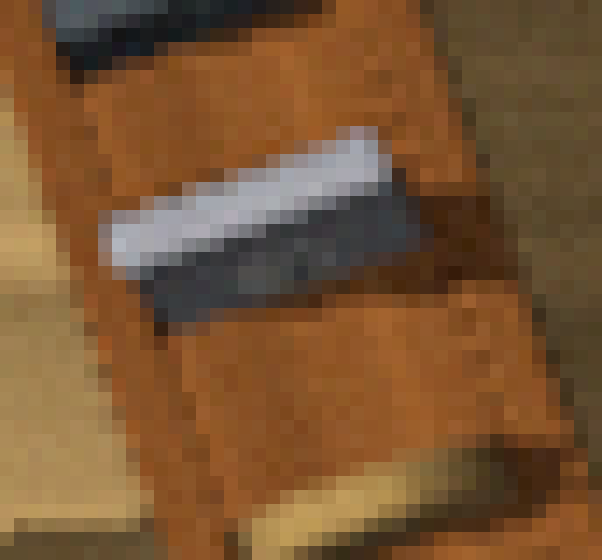

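```bash
python3 -m inch '[[[-53.6,-20.9,0,0],[-53.6,-20.9,0,0],[-53.6,-20.9,0,0],[-53.6,-20.9,0,0],[-53.6,-20.9,0,0],[-53.6,-20.9,0,0],[-53.6,-20.9,0,0],[-53.6,-20.9,0,0],[-53.6,-20.9,0,0]]]' -1; python3 -m inch '[[[0,0,0,0.177],[0,0,0,0.177],[0,0,0,0.177],[0,0,0,0.177],[0,0,0,0.177],[0,0,0,0]]]'
python3 - <<'E'
from h import *
c=read_camera("top"); s=read_camera("side")
print(np.round(at_z(c,(194.3,279.8),.152),4)); o=observe()
print(np.round(o["tool_pos"],4),np.round(o["tool_rot"],3),np.round(o["qpos"],3))
for n in(c,s):print(proj(n,[.56,.178,.152]))
cv2.imwrite("pics/s1.png",cv2.resize(s["img"][110:230,270:400],None,fx=5,fy=5,interpolation=cv2.INTER_CUBIC))
E
```

```text
time: 2.33
tool_pos: [0.5623, 0.1764, 0.2268]
tool_rot: [3.141, 0.0, 2.839]
contact_force: [-0.1, 0.4, 1.3]
opening: 0.0921
time: 3.08
tool_pos: [0.5609, 0.1777, 0.2267]
tool_rot: [-3.142, -0.0, 1.955]
contact_force: [0.9, 0.4, -1.1]
opening: 0.0917
[0.5605 0.1794 0.152 ]
[0.5609 0.1777 0.2267] [-3.142 -0.     1.958] [ 0.177  0.459  1.342  0.     1.341 -0.21 ]
[np.float64(194.5), np.float64(280.4)]
[np.float64(155.4), np.float64(326.6)]
```

View pics/s1.png

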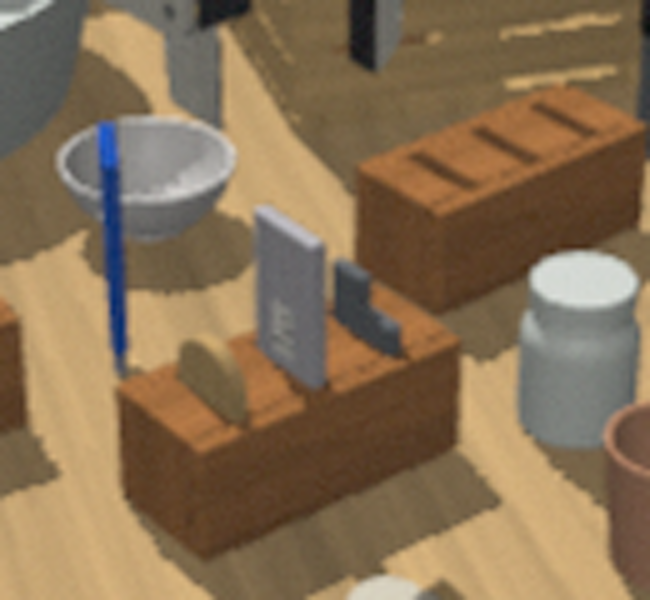

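```bash
python3 -m inch '[[[0,0,40,0],[0,0,40,0],[0,0,25,0],[0,0,10,0],[0,0,0,0]]]'; python3 -m inch '[[[0,0,0,0],[0,0,0,0],[0,0,0,0],[0,0,0,0],[0,0,0,0],[0,0,0,0]]]' 1 25
```

```text
time: 3.8
tool_pos: [0.5609, 0.1778, 0.1117]
tool_rot: [-3.141, -0.0, 1.955]
contact_force: [0.5, 0.4, -0.3]
opening: 0.0918
time: 4.55
tool_pos: [0.5609, 0.1777, 0.1117]
tool_rot: [-3.142, -0.0, 1.954]
contact_force: [0.1, -0.1, 0.3]
opening: 0.0366
```

```bash
python3 -m inch '[[[0,0,0,0],[0,0,0,0],[0,0,0,0],[0,0,0,0],[0,0,0,0]]]'; python3 -m inch '[[[0,0,-10,0],[0,0,-20,0],[0,0,-30,0],[0,0,0,0]]]'
```

```text
time: 5.18
tool_pos: [0.5613, 0.1779, 0.1118]
tool_rot: [3.141, 0.0, 1.954]
contact_force: [2.9, 1.7, -2.7]
opening: 0.0102
time: 5.68
tool_pos: [0.5617, 0.1779, 0.174]
tool_rot: [3.138, 0.001, 1.954]
contact_force: [-0.6, 0.7, -1.9]
opening: 0.0099
```

```bash
python3 -m inch '[[[0,0,-40,0],[0,0,-40,0],[39,5,-46,0],[0,0,0,0]]]'; python3 -m inch '[[[-7,50,0,0],[-7,50,0,0],[-7,50,0,0],[-4,30,0,0],[-4,30,0,0],[0,0,0,0]]]'; python3 -c "
from h import *
o=observe(); print(np.round(o['qpos'],3))"
```

```text
time: 6.18
tool_pos: [0.5511, 0.2179, 0.3005]
tool_rot: [3.136, 0.0, 1.957]
contact_force: [-0.5, 0.8, -2.1]
opening: 0.0095
time: 6.92
tool_pos: [0.7525, 0.265, 0.2887]
tool_rot: [-3.135, -0.001, 1.953]
contact_force: [-0.1, -0.0, -1.2]
opening: 0.0102
[ 0.243  1.031  0.088 -0.     2.028 -0.139]
```

```bash
python3 -m inch '[[[-7,50,0,0],[-7,50,0,0],[-7,50,0,0],[0,0,0,0]]]'; python3 -c "
from h import *
o=observe(); print(np.round(o['qpos'],3))"
```

```text
time: 7.42
tool_pos: [0.8007, 0.2685, 0.254]
tool_rot: [3.057, 0.004, 1.953]
contact_force: [0.0, 0.3, -2.0]
opening: 0.0099
[ 0.23   1.094  0.048  0.009  1.916 -0.149]
```

```bash
cat > st.py <<'E'
from h import *
o=observe(); R=Ro.from_euler("xyz",o["tool_rot"]).as_matrix(); z=R[:,2]
print("q",np.round(o["qpos"],3),"tilt",round(np.degrees(np.arccos(-z[2])),2),"az",round(np.degrees(np.arctan2(z[1],z[0])),1))
print("z",np.round(z,3),"x",np.round(R[:,0],3),"y",np.round(R[:,1],3),"p",np.round(o["tool_pos"],4),round(o["time"],2))
T=np.radians([25,14.3]); n=np.array([np.sin(T[0])*np.cos(T[1]),np.sin(T[0])*np.sin(T[1]),-np.cos(T[0])]); print("err deg",round(np.degrees(np.arccos(n@z)),2), "need along tool x,y:",np.round(R.T@n,3)[:2])
E
python3 st.py; python3 -m inch '[[[-7,50,-20,0],[-7,50,-20,0],[-7,50,-20,0],[0,0,0,0]]]'; python3 st.py
```

```text
q [ 0.23   1.094  0.048  0.009  1.916 -0.149] tilt 4.83 az 19.1
z [ 0.08   0.027 -0.996] x [-0.373  0.928 -0.004] y [0.924 0.372 0.084] p [0.8007 0.2685 0.254 ] 7.42
err deg 20.19 need along tool x,y: [-0.052  0.341]
time: 7.92
tool_pos: [0.8287, 0.2663, 0.283]
tool_rot: [2.943, 0.012, 1.952]
contact_force: [-0.4, -0.8, -1.8]
opening: 0.0097
q [ 0.215  1.069  0.037  0.021  1.838 -0.159] tilt 11.38 az 18.3
z [ 0.187  0.062 -0.98 ] x [-0.372  0.928 -0.012] y [0.909 0.367 0.197] p [0.8287 0.2663 0.283 ] 7.92
err deg 13.67 need along tool x,y: [-0.044  0.232]
```

```bash
python3 -m inch '[[[-22,50,-20,0],[-22,50,-20,0],[-22,50,-20,0],[0,0,0,0]]]'; python3 st.py
```

```text
time: 8.43
tool_pos: [0.8624, 0.2219, 0.3191]
tool_rot: [2.835, 0.024, 1.947]
contact_force: [0.3, -0.3, -1.4]
opening: 0.01
q [ 0.15   1.035  0.036  0.046  1.766 -0.214] tilt 17.6 az 17.1
z [ 0.289  0.089 -0.953] x [-0.367  0.93  -0.024] y [0.884 0.357 0.301] p [0.8624 0.2219 0.3191] 8.43
err deg 7.47 need along tool x,y: [-0.031  0.126]
```

```bash
python3 -m inch '[[[-25,50,-20,0],[-25,50,-20,0],[-25,50,-20,0],[0,0,0,0]]]'; python3 st.py
```

```text
time: 8.93
tool_pos: [0.8876, 0.1762, 0.3658]
tool_rot: [2.726, 0.042, 1.94]
contact_force: [-0.1, -0.3, -1.2]
opening: 0.0096
q [ 0.084  0.991  0.036  0.078  1.702 -0.268] tilt 23.95 az 15.8
z [ 0.391  0.11  -0.914] x [-0.361  0.932 -0.042] y [0.847 0.346 0.404] p [0.8876 0.1762 0.3658] 8.93
err deg 1.22 need along tool x,y: [-0.013  0.017]
```

```bash
python3 -m inch '[[[-30,25,-10,0],[0,0,0,0]]]'; python3 st.py
```

```text
time: 9.18
tool_pos: [0.8949, 0.1522, 0.3718]
tool_rot: [2.708, 0.045, 1.938]
contact_force: [-0.0, -0.1, -1.0]
opening: 0.01
q [ 0.052  0.986  0.037  0.092  1.691 -0.295] tilt 24.98 az 15.5
z [ 0.407  0.113 -0.906] x [-0.359  0.932 -0.045] y [0.84  0.344 0.42 ] p [0.8949 0.1522 0.3718] 9.18
err deg 0.49 need along tool x,y: [-0.009 -0.001]
```

```bash
python3 -m inch '[[[-12,-55,-6,0],[-12,-55,-6,0],[-12,-55,-6,0],[-12,-55,-6,0],[-12,-55,-6,0],[-12,-55,-6,0],[-12,-55,-6,0],[-12,-55,-6,0],[-12,-55,-6,0],[0,0,0,0]]]'; python3 st.py
```

```text
time: 10.42
tool_pos: [0.5373, -0.1012, 0.2341]
tool_rot: [2.711, 0.041, 1.94]
contact_force: [0.2, 0.3, 0.3]
opening: 0.0099
q [-0.503  0.193  1.796  0.395  0.876 -1.095] tilt 24.77 az 16.0
z [ 0.403  0.116 -0.908] x [-0.361  0.932 -0.041] y [0.841 0.344 0.417] p [ 0.5373 -0.1012  0.2341] 10.43
err deg 0.77 need along tool x,y: [-0.013  0.003]
```

```bash
python3 -m inch '[[[-9,-53,-7,0],[-9,-53,-7,0],[0,0,0,0],[0,0,0,0]]]'; python3 st.py; python3 - <<'E'
from h import *
o=observe(); R=Ro.from_euler("xyz",o["tool_rot"]).as_matrix(); p=np.array(o["tool_pos"])
ims=[]
for n in("top","side"):
    c=read_camera(n)
    for d in place_of(n,"gauge_tip")[:2]+place_of(n,"gauge_center")[:2]: print(n,round(d["conf"],2),np.round(d["at"],1))
    im=c["img"]; pt=proj(c,p+R[:,2]*.1057); pc=proj(c,p+R[:,2]*.0197); sp=proj(c,[.507,-.139,.07]); print(n,"tip",pt,"cen",pc,"spot",sp, "plate top", proj(c,p-R[:,2]*.0403))
    r,cl=int(sp[0]),int(sp[1]); ims.append(cv2.resize(im[r-75:r+50,cl-50:cl+50],None,fx=4,fy=4,interpolation=cv2.INTER_CUBIC)); print(r-75,cl-50)
cv2.imwrite("pics/p1.png",np.hstack(ims))
E
```

```text
time: 10.92
tool_pos: [0.4534, -0.1556, 0.2054]
tool_rot: [2.707, 0.045, 1.943]
contact_force: [0.0, 0.6, -1.0]
opening: 0.0097
q [-0.74   0.127  1.971  0.492  0.865 -1.412] tilt 25.0 az 15.8
z [ 0.407  0.115 -0.906] x [-0.364  0.93  -0.045] y [0.838 0.348 0.42 ] p [ 0.4534 -0.1556  0.2054] 10.93
err deg 0.63 need along tool x,y: [-0.011 -0.001]
top 0.65 [240.7 419.5]
top 0.48 [225.6 232.2]
top tip [np.float64(224.8), np.float64(411.0)] cen [np.float64(238.1), np.float64(422.0)] spot [np.float64(221.5), np.float64(406.3)] plate top [np.float64(248.6), np.float64(430.7)]
146 356
side 0.61 [265.1 346.1]
side 0.7 [230.8 321.8]
side 0.69 [301.8 351.4]
side tip [np.float64(253.8), np.float64(340.4)] cen [np.float64(229.7), np.float64(324.7)] spot [np.float64(265.9), np.float64(344.5)] plate top [np.float64(211.0), np.float64(312.5)]
190 294
```

View pics/p1.png

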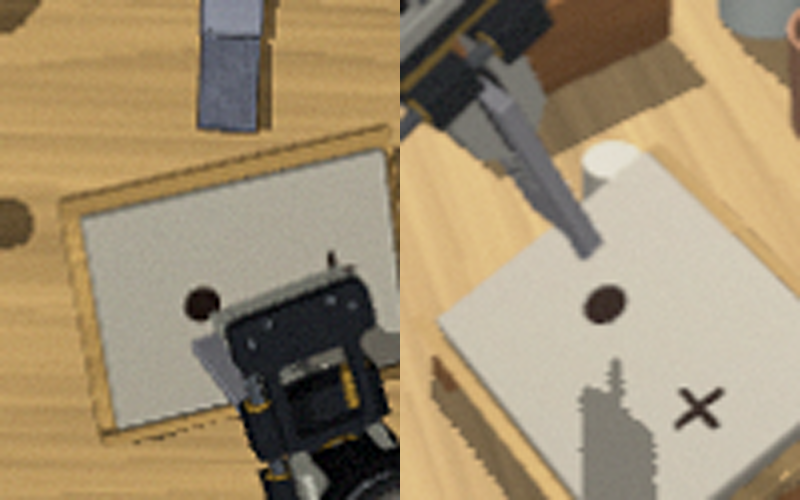

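```bash
cat > ov.py <<'E'
from h import *
import sys
def ov(name,tip=.1057):
    o=observe(); R=Ro.from_euler("xyz",o["tool_rot"]).as_matrix(); p=np.array(o["tool_pos"]); out=[]
    for n in("top","side"):
        c=read_camera(n); r,cl=[int(v) for v in proj(c,[.507,-.139,.07])]; r-=45; cl-=33; k=8
        im=cv2.resize(c["img"][r:r+75,cl:cl+50],None,fx=k,fy=k,interpolation=cv2.INTER_CUBIC); raw=im.copy()
        def pt(x,y,z):
            q=proj(c,p+R@np.array([x,y,z])); return (int((q[1]-cl+.5)*k),int((q[0]-r+.5)*k))
        for y in(-.005,.005):
            cv2.polylines(im,[np.array([pt(-.025,y,-.0403),pt(.025,y,-.0403),pt(.025,y,tip-.026),pt(-.025,y,tip-.026)])],True,(0,255,0) if y>0 else (0,0,255),1)
        a=np.linspace(0,6.28,20); cv2.polylines(im,[np.array([pt(.004*np.cos(t),.004*np.sin(t),tip) for t in a])],True,(255,0,255),1)
        out+=[im] if n=="top" else [im,raw]
    cv2.imwrite(name,cv2.resize(np.hstack(out[1:]),(800,600)))
ov(sys.argv[1])
E
python3 ov.py pics/o1.png
```

```text
(no output)
```

View pics/o1.png

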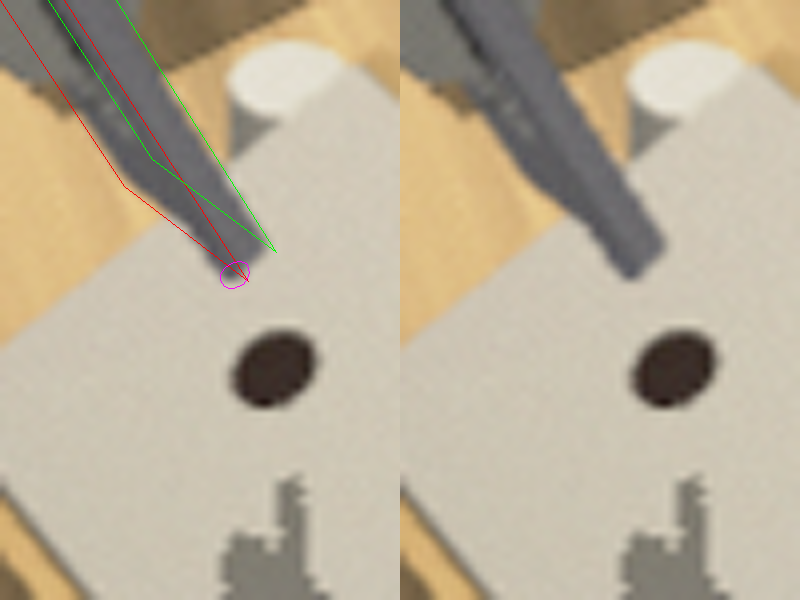

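```bash
cat > f.py <<'E'
from h import *
F=[];P=[]
for _ in range(16):
    read_camera("side"); o=observe(); R=Ro.from_euler("xyz",o["tool_rot"]).as_matrix()
    F.append(R.T@np.array(o["contact_force"])); P.append(o["tool_pos"])
F=np.array(F);P=np.mean(P,0); tip=P+R[:,2]*.1057
nn=np.array([-np.sin(.4363)*np.cos(.25),-np.sin(.4363)*np.sin(.25),np.cos(.4363)])
d=tip-np.array([.507,-.139,.07])
print("F tool",np.round(F.mean(0),2),"sd",np.round(F.std(0)/4,2),"free tip height over face mm",round(d@nn*1e3,2),"tip-spot in tool",np.round(R.T@d*1e3,1),"err z x",round(o["time"],2))
E
python3 -m inch '[[[2,-6,15,0],[0,0,18,0],[0,0,0,0],[0,0,0,0]]]'; python3 f.py; python3 st.py; sed -i 's/out\[1:\]/out[:2]/' ov.py; python3 ov.py pics/o2.png
```

```text
time: 11.82
tool_pos: [0.46, -0.1518, 0.1725]
tool_rot: [2.708, 0.044, 1.944]
contact_force: [1.1, -0.5, -1.5]
opening: 0.0101
F tool [ 0.08 -0.45  1.17] sd [0.12 0.11 0.12] free tip height over face mm 7.66 tip-spot in tool [ 0.8 -1.1 -7.7] err z x 12.62
q [-0.72   0.184  2.012  0.533  0.773 -1.457] tilt 24.93 az 16.0
z [ 0.405  0.116 -0.907] x [-0.364  0.93  -0.044] y [0.839 0.348 0.419] p [ 0.4598 -0.1517  0.172 ] 12.62
err deg 0.72 need along tool x,y: [-0.012 -0.   ]
```

View pics/o2.png

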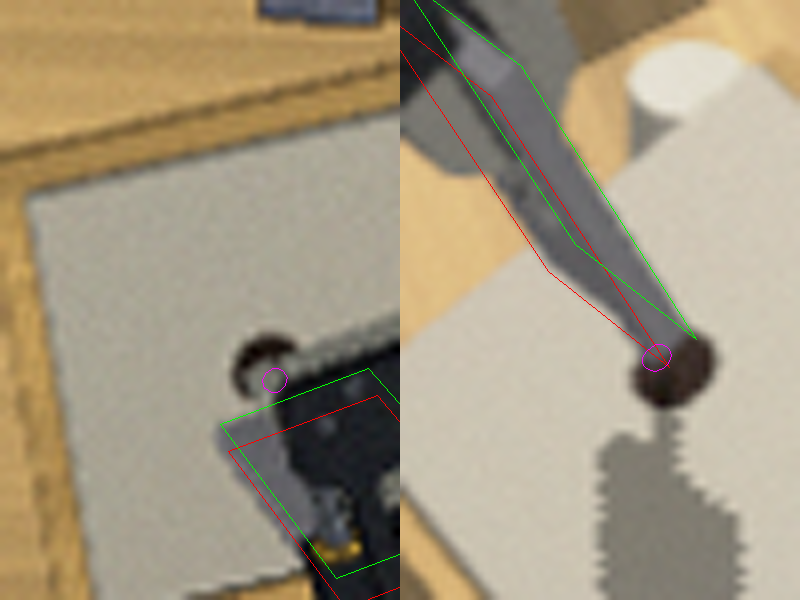

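```bash
python3 -m inch '[[[-2,1,3,0],[0,0,3,0],[0,0,3,0],[0,0,3,0],[0,0,0,0]]]'; python3 f.py
```

```text
time: 13.35
tool_pos: [0.4663, -0.1518, 0.1615]
tool_rot: [2.709, 0.044, 1.944]
contact_force: [-1.6, -1.1, 1.2]
opening: 0.01
F tool [-0.18 -0.65 -1.11] sd [0.13 0.14 0.11] free tip height over face mm -4.54 tip-spot in tool [-1.2 -0.2  4.5] err z x 14.15
```

```bash
python3 -m inch '[[[0,0,1,0],[0,0,1,0],[0,0,0,0],[0,0,0,0]]]'; python3 f.py; python3 f.py; python3 st.py; python3 - <<'E'
from h import *
c=read_camera("side"); t=read_camera("top")
a=c["img"][215:275,315:365]; b=t["img"][195:255,385:435]
cv2.imwrite("pics/q1.png",cv2.resize(np.hstack([b,a]),None,fx=8,fy=8,interpolation=cv2.INTER_CUBIC))
E
```

```text
time: 14.65
tool_pos: [0.4671, -0.1516, 0.1599]
tool_rot: [2.709, 0.044, 1.944]
contact_force: [-1.1, -0.4, 1.8]
opening: 0.0096
F tool [-0.45 -0.45 -1.71] sd [0.08 0.13 0.17] free tip height over face mm -6.58 tip-spot in tool [-1.1 -0.2  6.6] err z x 15.45
F tool [-0.71 -0.39 -1.46] sd [0.14 0.15 0.12] free tip height over face mm -6.59 tip-spot in tool [-1.1 -0.2  6.6] err z x 16.25
q [-0.707  0.215  2.015  0.549  0.739 -1.469] tilt 24.93 az 16.0
z [ 0.405  0.116 -0.907] x [-0.364  0.93  -0.044] y [0.839 0.348 0.419] p [ 0.467  -0.1516  0.1598] 16.25
err deg 0.71 need along tool x,y: [-0.012 -0.   ]
```

View pics/q1.png

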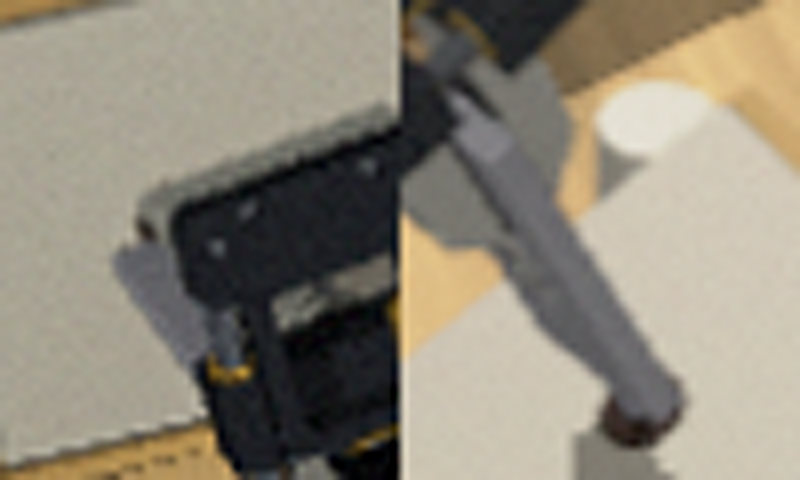

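```bash
python3 -c "
from h import *
print(hand_in())"
```

```text
the job is handed in; nothing more can be done
None
```

The gauge is out of the rack and pressed on the round mark, with the plunger about half-way in. I handed the job in with it held still, at about 16.3 s.

**How I did it:** I took the gauge from the middle slot of the right-most rack and lifted it straight up. The moves only allow shifts and a turn about the tool's own axis. To get the tilt, I pushed the arm past its reach limit, which leaned the tool to the slab's slope. I then carried the gauge to the mark at that angle.

**Last checks:**
- **Angle:** the tool is tilted 24.9°, about 0.7° off the face's normal as I measured it. This assumes the gauge did not turn in the fingers, and the overlays showed no sign that it had.
- **Position:** the tip works out at about 1 mm from the mark's centre. The pictures show it over the disc, but at the end the gripper and plate hid most of it.
- **Press:** the force rose by 2.76 ± 0.15 N, which puts the plunger 8.0 mm in.
- **Disagreement:** position alone gave 6.6 mm. The 1.4 mm gap is within the 2 mm camera calibration, so I trusted the force.
- **Not checked:** I did not read the pointer on the gauge's strip. I also took no final picture of the rack tools or the other items on the table.

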